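# Spray the nuts, then open the push-and-turn oil bottle

### The arm

A 6-joint arm with a two-finger parallel gripper is mounted at the origin on the work surface. World frame = base frame: x ahead of the robot, y to its left, z up, the work surface at z = 0. Lengths are in m, angles in rad, forces in N, time in s.
With the tool pointing down it reaches from about 0.275 to 0.875 m from the base axis. Payload 12.5 kg.
Tool frame: the origin (TCP) lies on the centre line of the jaws, within the pads' length; the fingertips stand r.finger_overhang ahead of it and the grasp point (between the pads) lies 3 mm ahead of it (r.finger_overhang is the distance from the TCP to the fingertips, in m); z points along the fingers, y is the direction in which the jaws open and shut (so a half turn about z gives the same grasp; the last joint's range is limited). The gripper opens to 85 mm and grips with 20 to 120 N. Pads are 22 mm wide; open, the fingers measure 114 mm over their backs; the gripper's body (76 mm by 85 mm) begins 54 mm behind the grasp point. The pads swing forward as they close: fully open they stand 13 mm farther back than shut.
Start: joints at [-1.37, 0.351, 1.652, -0, 1.139, -0.085], TCP at [0.155, -0.528, 0.253] pointing down, gripper open.
Joint ranges: [-2.75, 2.75], [-0.79, 2.1], [0.01, 2.65], [-1.57, 4.71], [0.07, 3.14], [-2.87, 2.87]. Speed limits (rad/s): [2.22, 2.22, 2.79, 3.14, 3.14, 3.14].

### API

Orientations are given as a unit quaternion [x, y, z, w].
In Python, from cell import r, optics gives the robot as it stands. The module is installed in compiled form; this text tells all that it offers. Calls block until the motion is done:
- r.move_to(position, orientation): joint-space move of the TCP to a pose.
- r.move_linear(position, rot=None, vel=0.15): straight line of the TCP; rot=None keeps the orientation; vel is the mean speed in m/s.
- r.set_joints(angles): joint-space move.
- r.set_gripper(opening, squeeze=None): opening from 0.0 (shut) to 1.0 (fully open); squeeze is the grip in N (None keeps the last); returns when the fingers have stopped.
- r.sleep(seconds).
- r.inverse_kinematics(position, orientation): joint angles nearest the present ones, or None.
- optics.get_image(name): name is "side" or "top"; returns a dict with "pixels" (384x512x3 uint8, red, green, blue), "depth" (384x512 float32, m along the optical axis (not along the pixel's ray), 0 where there is no reading), "fx", "fy", "cx", "cy" (pixels), "camera_from_world" (4x4, takes a point from world to camera coordinates). Camera axes: x right, y down, z forward; pixel columns grow to the right and rows downward; lengths in m; the calibration is good to about 2 mm. A picture is of the moment at which its call begins.
A pose or a line that the arm cannot do raises r.PlanningError and nothing moves.
- r.hand_in(): hands the job in, once; it reports no verdict.
Readings, each from a call of its own:
- r.current_t(): time.
- r.current_q(): joint angles.
- r.current_qvel(): joint speeds.
- r.current_effort(): joint torques, N m.
- r.current_tool_pos(): TCP position.
- r.current_ee_rot(): TCP orientation.
- r.current_contact_force(): force on the tool from outside, world axes, zero at the start.
- r.current_torque(): the same for the moment, N m.
- r.current_opening(): opening from 0.0 (shut) to 1.0 (fully open).
Only numpy, scipy, OpenCV 4.12 (cv2) and the standard library are available. Lean on these libraries where they do the work, as an engineer would, in place of code of your own. Each camera call takes 0.05 s, during which the arm holds its last target.

### The job

Get the nuts in the tray ready for oiling: press the nozzle cap of the clamped spray can all the way down for a moment and let it come back up; then open the round bottle in its holder by pressing its push-and-turn safety cap down, twisting it counter-clockwise (seen from above) until it is free, and lifting it off. Finish while still holding the cap in the gripper, upright and still, straight above the bottle's mouth and 5 to 10 cm clear of it: do not put it down or let go. Leave the other things on the bench where they are.

Things in the scene. Friction and masses are not known exactly. Their poses are not given: they have to be found in the camera images.
- nozzle (a joint): the spray can's sprung nozzle cap, in m: 0 = up, 0.006 = fully down; straight down; it springs back by itself; about 2 N to start, 6.5 N fully down
- nozzle_top (a point): centre of the flat top of the nozzle cap, 192 mm above the bench when up: a white plastic cylinder 26 mm across, 22 mm high with a small spout, on an aluminium spray can (66 mm across) clamped to a steel base plate, with a shallow tray of nuts in front of the spout; all fixed. x axis: the way the spout points (tray centre 115 mm that way)
- bottle: white plastic bottle, 90 mm across, fixed upright in a screwed-down steel holder (base plate 130 mm square); origin on its axis at bench height, z up. Shoulder slopes from 95 mm high (90 mm across) to 125 mm (32 mm across); neck 26 mm across, rim 157 mm above the bench
- cap_center (a point): centre (half-way up, on the axis) of the bottle's black round ribbed push-and-turn cap: 50 mm across, 36 mm high, closed on top, about 40 g; a loose part, locked on the neck by two lugs. Locked, its underside is 140 mm and its top 176 mm above the bench. z axis: up; x axis: along the bottle's x axis when locked
- bottle_mouth (a point): centre of the rim of the bottle's mouth, on the bottle's axis, 157 mm above the bench
- jar_center (a point): bystander: small jar 54 mm across, 60 mm high; its centre
- carton_center (a point): bystander: cardboard carton 90 x 55 x 50 mm high; its centre
- wrench_grip (a point): bystander: wrench 170 mm long lying on the bench; a point on its handle
- screwdriver_grip (a point): bystander: screwdriver 180 mm long lying on the bench; a point on its handle
- oil_center (a point): bystander: slim grey bottle with a small plain cap, 52 mm across, 150 mm high, standing loose; its centre
- smallbin_center (a point): bystander: blue open-fronted stock bin with nuts, 150 x 100 x 70 mm high; its centre
- tin_center (a point): bystander: round tin 72 mm across, 60 mm high; its centre
- cap: the same cap; origin: centre of its underside. A spring pushes it up (6 N at rest, 11 N fully down). It presses 7 mm straight down to a hard stop, must be 5 mm down to turn, and turns only counter-clockwise seen from above. Keep it pressed until past 55 degrees; from 55 to 125 degrees it is free and lifts straight off (released there, it springs 3 mm above the locked height). 75 to 80 degrees is a good turn

How it is judged:
On the way, in this order (a step that is already met when the one before it is completed fails the run):
1. the nozzle cap is pressed fully down (value of joint nozzle above 0.0045 m), for 0.1 s.
2. the nozzle cap is let come up again (value of joint nozzle below 0.0015 m), for 0.1 s.
3. the safety cap is pressed down on the bottle, still locked (value of joint nozzle below 0.0015 m and z of cap_center in the frame of bottle below 0.1535 m and angle between the x axis of cap_center and the x axis of bottle, either way round below 0.4 rad), for 0.1 s.
4. the cap is twisted free while still on the bottle (z of cap_center in the frame of bottle below 0.17 m and angle between the x axis of cap_center and the x axis of bottle, either way round above 0.87 rad and horizontal distance between cap_center and bottle_mouth below 0.006 m), for 0.1 s.
At the end, for the whole second after the job is handed in: the gripper's fingers still hold the cap (over 1 N), upright within 14 degrees, at rest (under 20 mm/s), its axis within 30 mm of the bottle's axis, its underside 30 to 125 mm above the mouth's rim and touching no part of the bottle; the nozzle cap is up (z of cap_center in the frame of bottle between 0.205 and 0.3 m and horizontal distance between cap_center and bottle_mouth below 0.03 m and angle between cap_center's own z axis and vertical below 0.25 rad and contact force between cap and the fingers above 1 N and contact force between cap and bottle below 0.1 N and linear speed of cap below 0.02 m/s and value of joint nozzle below 0.0015 m); the arm keeps its last pose, push and grip.
It fails at once if a bystander is moved by more than 30 mm (distance of any of jar_center, carton_center, wrench_grip, screwdriver_grip, oil_center, smallbin_center, tin_center from where it was at the start of the episode above 0.03 m).
It also fails if it takes over 54 s, if anything falls off the work surface, if the arm or the gripper's body presses on something with over 40 N, if the wrist force passes 120 N, or if a joint passes its speed limit or range.

## Working session

There is one attempt and no reset: what is moved stays moved. The work goes in short steps, each a Python script; the robot and the scene stay as the last script left them, time stands still between calls to the robot, and variables do not carry over. Pictures are saved under pics/ and viewed, and the job is handed in when it is done.

```bash
mkdir -p pics; python3 - <<'E'
from cell import r, optics
import cv2, numpy as np
for n in("side","top"):
    d=optics.get_image(n); cv2.imwrite(f"pics/{n}0.png",cv2.resize(d["pixels"][:,:,::-1],None,fx=1.5,fy=1.5))
    np.savez(f"{n}0.npz",**d); print(n,d["fx"],d["cx"],d["cy"],d["camera_from_world"])
print(r.current_t(),r.finger_overhang,r.current_ee_rot(),r.current_opening(),r.current_contact_force())
E
```

```text
side 451.4410234446095 250.21216731059474 195.5001312173974 [[ 0.97246275 -0.23230702 -0.01869888 -0.50847858]
 [-0.16747499 -0.64075984 -0.74925226  0.1830054 ]
 [ 0.16207507  0.73175151 -0.66202069  1.60861598]
 [ 0.          0.          0.          1.        ]]
top 497.5948736729494 252.81331605888346 190.46629245885077 [[-0.02274253 -0.99937986 -0.0268824   0.0253525 ]
 [-0.99469315  0.02531831 -0.09972223  0.50465171]
 [ 0.10034101  0.02447181 -0.99465211  1.56620159]
 [ 0.          0.          0.          1.        ]]
0.1 0.022 [ 9.89809904e-01  1.42394250e-01 -3.23220807e-05 -4.80895621e-04] 1.0023043353771146 [ 0.25786063 -0.28563732  0.33396271]
```

View pics/side0.png

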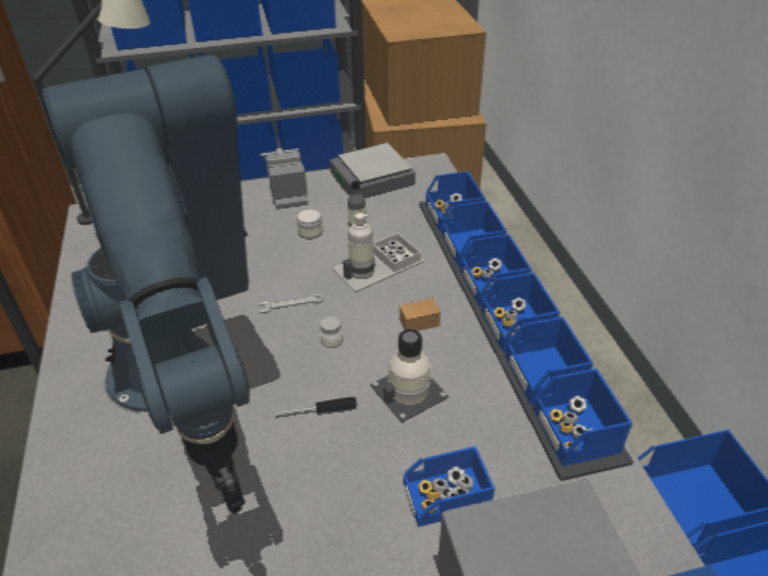

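View pics/top0.png

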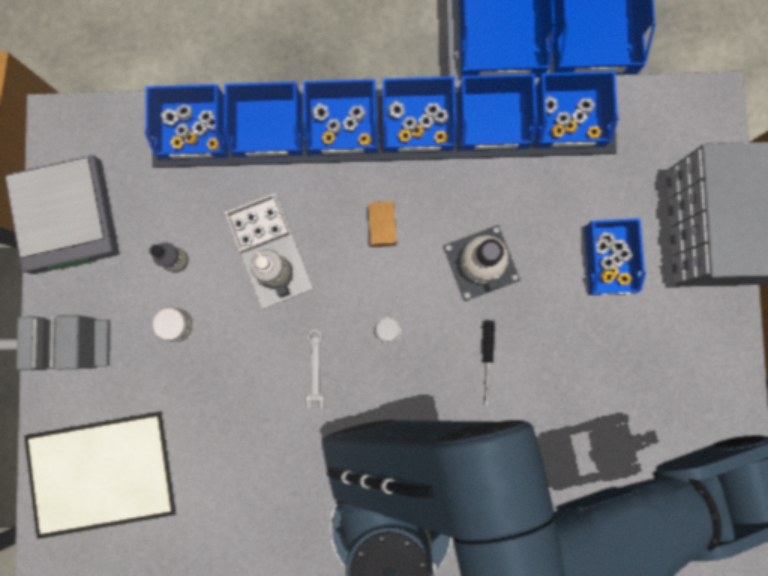

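The side view shows the spray can nozzle at about (360,218) and the black cap at (410,342). In the top view they are at about (262,260) and (490,248), in 1.5x pixels. Next I'll localize both with depth.

```bash
cat > loc.py <<'E'
import numpy as np
from scipy.optimize import least_squares
def cloud(d):
    Z=d["depth"];v,u=np.mgrid[:Z.shape[0],:Z.shape[1]]
    P=np.stack([(u-d["cx"])/d["fx"]*Z,(v-d["cy"])/d["fy"]*Z,Z],-1)
    T=np.linalg.inv(d["camera_from_world"]);W=P@T[:3,:3].T+T[:3,3];W[Z<=0]=np.nan
    return W
E
python3 - <<'E'
import numpy as np; from loc import *
for n,px in(("top",{"noz":(262,260),"cap":(490,248)}),("side",{"noz":(361,219),"cap":(410,338)})):
    d=dict(np.load(n+"0.npz"));W=cloud(d)
    for k,(u,v) in px.items():
        u=int(u/1.5);v=int(v/1.5);s=16
        Q=W[v-s:v+s,u-s:u+s].reshape(-1,3);C=d["pixels"][v-s:v+s,u-s:u+s].reshape(-1,3)
        ztop=.192 if k=="noz" else .176
        c=W[v,u];print(n,k,"pix",c)
        near=np.hypot(*(Q[:,:2]-c[:2]).T)<.06
        t=Q[near&(abs(Q[:,2]-ztop)<.006)]
        print("  top",len(t),t.mean(0),"mid",(t.min(0)+t.max(0))/2,"ext",np.ptp(t,axis=0))
        lo,hi,R=(.172,.189,.013) if k=="noz" else (.143,.172,.025)
        w=Q[near&(Q[:,2]>lo)&(Q[:,2]<hi)]
        if len(w)>8:
            f=least_squares(lambda p:np.hypot(w[:,0]-p[0],w[:,1]-p[1])-R,t.mean(0)[:2],loss="soft_l1",f_scale=.002)
            print("  wall",len(w),f.x,np.sqrt((f.fun**2).mean()))
    # bystander heights
d=dict(np.load("top0.npz"));W=cloud(d)
for k,(u,v) in {"oil":(165,253),"tray":(258,220),"jar":(387,329),"carton":(382,223),"bin":(612,255),"plateC":(462,236),"screw":(488,340),"tin":(171,324)}.items(): print(k,W[int(v/1.5),int(u/1.5)])
E
```

```text
top noz pix [0.54495855 0.23561455 0.1905008 ]
  top 60 [0.54139516 0.23622419 0.19153019] mid [0.5437127  0.23606128 0.19170021] ext [0.0276075  0.02359023 0.01128962]
  wall 30 [0.54318305 0.2364509 ] 0.0031891477921080105
top cap pix [ 0.55836052 -0.20404613  0.17829636]
  top 216 [ 0.55243848 -0.20624543  0.17557101] mid [ 0.55301212 -0.20572168  0.17589193] ext [0.04758637 0.0494     0.0113247 ]
  wall 63 [ 0.55226436 -0.20647711] 0.007036682996180181
side noz pix [0.53912017 0.22170839 0.18787999]
  top 27 [0.54014824 0.23109733 0.19137408] mid [0.54382034 0.23218715 0.19199958] ext [0.02916381 0.02835072 0.01184301]
  wall 30 [0.54099838 0.23501836] 0.002824950001033428
side cap pix [ 0.55068252 -0.20834203  0.1746344 ]
  top 150 [ 0.55097614 -0.21019825  0.17571061] mid [ 0.55077033 -0.20924902  0.17551923] ext [0.04839467 0.04956067 0.0100879 ]
  wall 107 [ 0.55207115 -0.2066403 ] 0.0020487997397245104
oil [0.57645162 0.44639235 0.11325083]
tray [0.66123871 0.27631245 0.00217834]
jar [ 0.41215765 -0.00172876  0.05756924]
carton [0.63879268 0.00580578 0.04627555]
bin [ 0.55809213 -0.48275543  0.02513404]
plateC [ 6.12752043e-01 -1.68714197e-01  4.44196215e-04]
screw [ 0.3862353  -0.21214754  0.02976961]
tin [0.43242113 0.45056717 0.05694476]
```

```bash
cat >> loc.py <<'E'
from scipy.spatial.transform import Rotation as Ro
def down(psi): return (Ro.from_euler("z",psi)*Ro.from_euler("x",np.pi)).as_quat()
NOZ=np.array([.542,.2355]);CAP=np.array([.552,-.207])
E
python3 - <<'E'
from cell import r; from loc import *
for nm,P,z in(("noz",NOZ,.25),("cap",CAP,.24)):
    for psi in np.arange(-180,180,30):
        q=r.inverse_kinematics([*P,z],down(np.radians(psi)))
        print(nm,psi,None if q is None else np.round(q,2))
p=r.current_tool_pos()
r.set_gripper(0.0,30)
r.move_linear([p[0],p[1],.34],vel=.25)
r.move_to([*NOZ,.30],down(np.arctan2(NOZ[1],NOZ[0])+np.pi/2 if 0 else np.radians(60)) )
r.move_linear([*NOZ,.225],vel=.15)
print(r.current_t(),r.current_q(),r.current_tool_pos(),r.current_contact_force())
from cell import optics; import cv2
for n in("side","top"):
    d=optics.get_image(n); cv2.imwrite(f"pics/{n}1.png",cv2.resize(d["pixels"][:,:,::-1],None,fx=1.5,fy=1.5))
E
```

```text
noz -180 [ 0.33  0.43  1.55  0.    1.17 -1.24]
noz -150 [ 0.33  0.43  1.55  0.    1.17 -1.76]
noz -120 [ 0.33  0.43  1.55  0.    1.17 -2.29]
noz -90 [ 0.33  0.43  1.55  0.    1.17 -2.81]
noz -60 None
noz -30 [ 0.33  0.43  1.55 -0.    1.17  2.43]
noz 0 [ 0.33  0.43  1.55 -0.    1.17  1.9 ]
noz 30 [ 0.33  0.43  1.55 -0.    1.17  1.38]
noz 60 [ 0.33  0.43  1.55 -0.    1.17  0.85]
noz 90 [ 0.33  0.43  1.55 -0.    1.17  0.33]
noz 120 [ 0.33  0.43  1.55  0.    1.17 -0.19]
noz 150 [ 0.33  0.43  1.55  0.    1.17 -0.72]
cap -180 [-0.44  0.44  1.56  0.    1.15 -2.01]
cap -150 [-0.44  0.44  1.56  0.    1.15 -2.53]
cap -120 None
cap -90 [-0.44  0.44  1.56 -0.    1.15  2.7 ]
cap -60 [-0.44  0.44  1.56 -0.    1.15  2.18]
cap -30 [-0.44  0.44  1.56 -0.    1.15  1.66]
cap 0 [-0.44  0.44  1.56 -0.    1.15  1.13]
cap 30 [-0.44  0.44  1.56 -0.    1.15  0.61]
cap 60 [-0.44  0.44  1.56 -0.    1.15  0.09]
cap 90 [-0.44  0.44  1.56  0.    1.15 -0.44]
cap 120 [-0.44  0.44  1.56  0.    1.15 -0.96]
cap 150 [-0.44  0.44  1.56  0.    1.15 -1.48]
5.025 [ 3.30885980e-01  4.53246086e-01  1.57027634e+00 -1.92757209e-06
  1.11703891e+00  8.54744643e-01] [0.54243898 0.23550261 0.22579598] [ 0.29038573 -0.37295135  0.27533988]
```

View pics/side1.png

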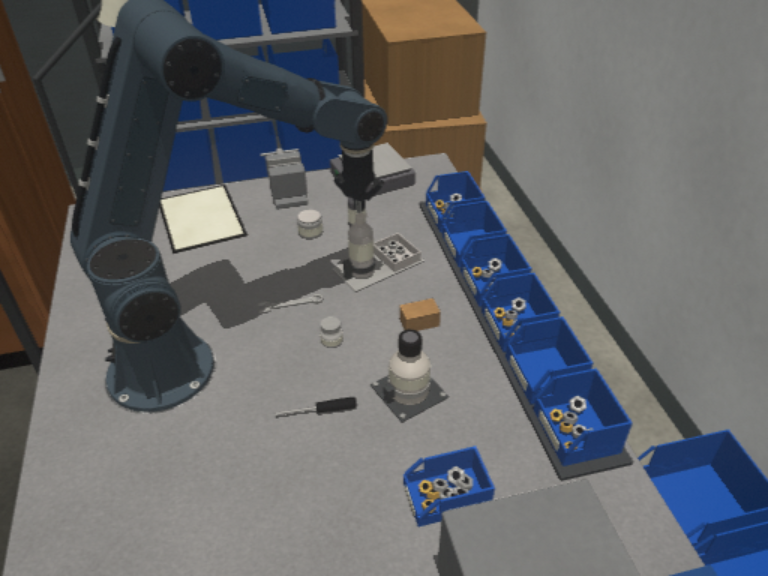

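View pics/top1.png

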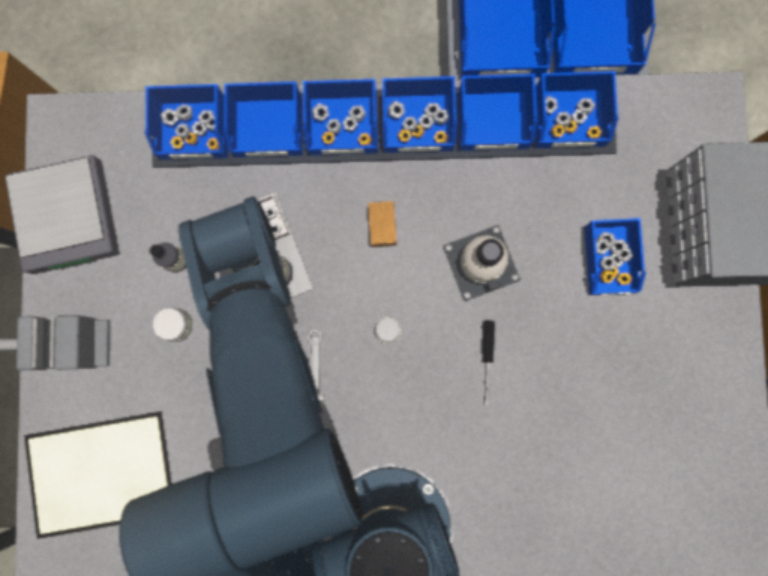

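The side view shows the closed fingertips just above the nozzle at about (357,212); the top view is blocked by the arm. Next I'll press down in steps while watching the force.

```bash
python3 - <<'E'
from cell import r; from loc import *
f0=np.array(r.current_contact_force());z=.221
r.move_linear([*NOZ,z],vel=.05)
while z>.203:
    z-=.001; r.move_linear([*NOZ,z],vel=.03)
    f=np.array(r.current_contact_force())-f0
    print(round(z,4),np.round(f,1),round(r.current_tool_pos()[2],4))
    if f[2]>11 : break
r.sleep(.3); print(np.array(r.current_contact_force())-f0)
E
```

```text
0.22 [ 0.2  0.5 -0.5] 0.22
0.219 [ 0.1 -1.  -0.2] 0.2189
0.218 [ 0.8 -0.5 -0.4] 0.2179
0.217 [-0.8  0.  -0.2] 0.2169
0.216 [ 0.8 -0.4 -1.6] 0.2159
0.215 [ 0.6  0.1 -0. ] 0.2149
0.214 [1.1 0.4 1.4] 0.2141
0.213 [0.5 0.3 2.3] 0.2131
0.212 [ 0.5 -0.2  3.6] 0.2121
0.211 [ 0.2 -0.9  4.6] 0.2111
0.21 [ 1.1 -0.2  3.9] 0.2101
0.209 [1.3 0.6 4.5] 0.2091
0.208 [ 1.  -0.1  5.2] 0.2082
0.207 [-2.5 -0.8 12.4] 0.208
[-1.43213328 -0.27979902 12.55456844]
```

```bash
python3 - <<'E'
from cell import r,optics; from loc import *
import cv2
r.move_linear([*NOZ,.30],vel=.2)
print(r.current_contact_force())
r.set_gripper(1.0)
r.move_to([*CAP,.30],down(np.radians(15)))
r.move_linear([*CAP,.215],vel=.15)
d=optics.get_image("side"); np.savez("side2.npz",**d)
cv2.imwrite("pics/side2.png",cv2.resize(d["pixels"][130:330,170:370,::-1],None,fx=3,fy=3,interpolation=cv2.INTER_CUBIC))
print(r.current_t(),r.current_q(),r.current_tool_pos(),r.current_contact_force())
E
```

```text
[ 0.4789278  -0.20610499 -1.31362733]
12.9667 [-4.37379782e-01  4.61165442e-01  1.58355290e+00  2.20143270e-05
  1.09500034e+00  8.71295193e-01] [ 0.55259373 -0.2070463   0.21617716] [0.09160175 0.09465355 0.68341932]
```

View pics/side2.png

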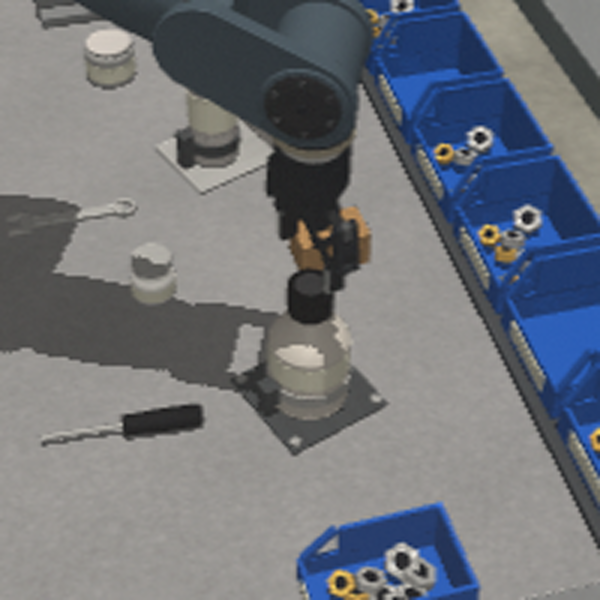

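The open jaws straddle the cap's axis, with the cap at about (312,290) in the crop and the fingers at (340,265) and (287,215). I'll descend, checking forces, and then grip.

```bash
python3 - <<'E'
from cell import r,optics; from loc import *
import cv2
f0=np.array(r.current_contact_force())
for z in(.2,.185,.175,.165):
    r.move_linear([*CAP,z],vel=.1)
    f=np.array(r.current_contact_force())-f0; print(z,np.round(f,1))
    if np.linalg.norm(f)>8: raise SystemExit("contact")
r.set_gripper(0.0,70)
r.sleep(.3)
print(r.current_t(),r.current_opening(),r.current_tool_pos(),np.round(np.array(r.current_contact_force())-f0,1),r.current_torque())
d=optics.get_image("side")
cv2.imwrite("pics/side3.png",cv2.resize(d["pixels"][130:330,170:370,::-1],None,fx=3,fy=3,interpolation=cv2.INTER_CUBIC))
E
```

```text
0.2 [-0.8 -0.9 -1.5]
0.185 [-0.2 -0.2  0.6]
0.175 [ 0.1 -0.4 -1. ]
0.165 [-0.4  0.6 -0.5]
14.7917 0.5673041845681247 [ 0.55229282 -0.20732147  0.16557551] [-0.1 -2.5  4.4] [-0.38534123  0.15460911  0.00714651]
```

View pics/side3.png

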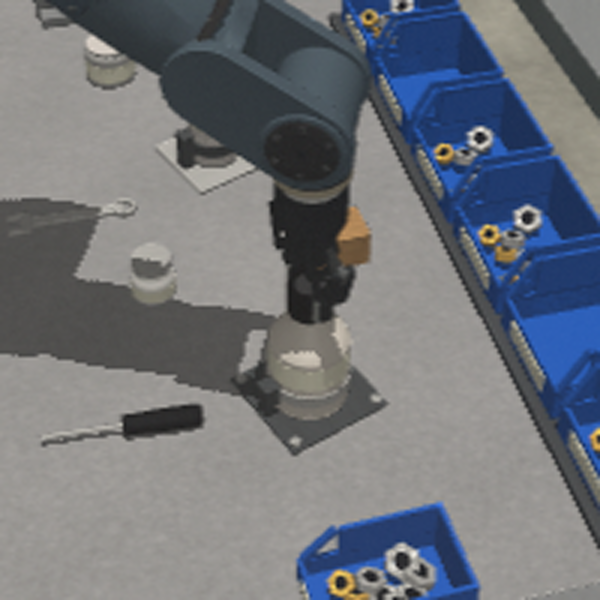

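The jaws are closed on the cap: opening is about 48 mm and lateral force is low. Next I'll press it down.

```bash
python3 - <<'E'
from cell import r,optics; from loc import *
p=np.array(r.current_tool_pos());z=.165
while z>.155:
    z-=.001; r.move_linear([*CAP,z],vel=.03)
    f=np.array(r.current_contact_force())
    print(round(z,4),np.round(f,1),round(r.current_tool_pos()[2],4))
    if f[2]>17: break
r.sleep(.3); print(r.current_t(),r.current_contact_force(),r.current_tool_pos(),r.current_opening())
E
```

```text
0.164 [-2.4 -2.1  6.4] 0.1646
0.163 [-1.3 -1.5  6.2] 0.1637
0.162 [-1.5 -2.2  7.1] 0.1628
0.161 [-2.3 -2.2  7.9] 0.1618
0.16 [-2.7 -1.7  9.9] 0.1609
0.159 [-2.4 -1.2  9.5] 0.1599
0.158 [-3.7 -0.4 11.5] 0.1591
0.157 [-7.3  0.9 19.9] 0.159
17.1417 [-7.55208701  0.87093777 19.68427832] [ 0.5523433  -0.20734954  0.1589905 ] 0.5685356072293974
```

The force profile matches the spring and then the hard stop at 7 mm. I'll back off slightly and twist counter-clockwise; yaw increases as q6 decreases.

```bash
python3 - <<'E'
from cell import r,optics; from loc import *
r.move_linear([*CAP,.1577],vel=.03)
print(r.current_contact_force(),r.current_tool_pos())
q0=np.array(r.current_q())
# hold commanded joints for the pressed pose, rotate wrist only
qc=np.array(r.inverse_kinematics([*CAP,.1577],down(np.radians(15))))
for a in(10,25,40,55,70,79):
    q=qc.copy(); q[5]-=np.radians(a); r.set_joints(q)
    print(a,np.round(r.current_contact_force(),1),np.round(r.current_torque(),2),np.round(r.current_tool_pos(),4),np.degrees(q0[5]-r.current_q()[5]).round(1),round(r.current_opening(),4))
    if np.linalg.norm(r.current_contact_force())>50: break
r.sleep(.2);print(r.current_t())
E
```

```text
[-4.35117622  0.56044276 14.07595103] [ 0.55230622 -0.20732522  0.1590536 ]
10 [-1.3 -1.5 12.7] [-0.16  0.27  0.05] [ 0.5526 -0.2074  0.1591] 10.0 0.5703
25 [-2.1 -1.3 12.6] [-0.18  0.39  0.08] [ 0.5526 -0.2074  0.1591] 25.0 0.5642
40 [-2.2 -0.2 11.9] [-0.2   0.29  0.05] [ 0.5526 -0.2074  0.1591] 40.0 0.5638
55 [-1.6 -0.2 11.1] [-0.14  0.11  0.03] [ 0.5528 -0.2074  0.1591] 55.0 0.5688
70 [-1.3 -1.8 11.9] [-0.18  0.14  0.08] [ 0.5528 -0.2074  0.1591] 70.0 0.5644
79 [ 0.3 -0.8 10.8] [-0.12  0.1   0.05] [ 0.5528 -0.2073  0.1591] 79.1 0.568
19.5917
```

The torque stayed around 0.05 Nm, so the cap turned with the jaws; slipping at a 70 N grip would show over 1 Nm. I'll lift while watching the force.

```bash
python3 - <<'E'
from cell import r,optics; from loc import *
import cv2
z=.1577
for dz in(.003,.003,.004,.004,.005,.005,.01,.02,.02,.013):
    z+=dz; r.move_linear([*CAP,z],vel=.05)
    f=np.array(r.current_contact_force()); print(round(z,4),np.round(f,1),round(r.current_tool_pos()[2],4),round(r.current_opening(),4))
    if f[2]<-15: print("stuck");break
r.sleep(.5)
print(r.current_t(),r.current_contact_force())
d=optics.get_image("side");np.savez("side4.npz",**d)
cv2.imwrite("pics/side4.png",cv2.resize(d["pixels"][130:330,170:370,::-1],None,fx=3,fy=3,interpolation=cv2.INTER_CUBIC))
E
```

```text
0.1607 [ 0.8 -0.5  7.8] 0.1619 0.5671
0.1637 [0.2 0.5 6.1] 0.1647 0.5688
0.1677 [ 3.  -1.4  3.9] 0.1683 0.5675
0.1717 [ 4.4 -0.1  2.6] 0.1718 0.5639
0.1767 [ 3.4 -0.4  2.9] 0.1766 0.5635
0.1817 [-0.  -0.1 -0.7] 0.1813 0.5693
0.1917 [ 0.1 -0.4 -1.3] 0.1921 0.5633
0.2117 [ 0.5  0.5 -1.2] 0.2118 0.5647
0.2317 [ 0.2 -0.2 -1.1] 0.2318 0.5673
0.2447 [0.3 0.1 0.2] 0.245 0.5705
23.45 [ 0.22634534 -0.8623168  -0.52855287]
```

View pics/side4.png

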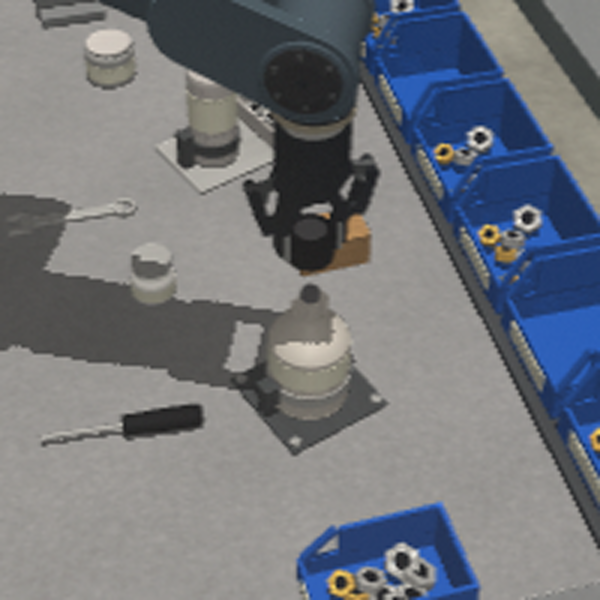

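The bare neck is visible at (312,293), with the cap held above it at (312,240). I'll check the tilt and position from depth.

```bash
python3 - <<'E'
import numpy as np; from loc import *
d=dict(np.load("side4.npz"));W=cloud(d)
u,v=170+312//3,130+230//3
Q=W[v-4:v+4,u-6:u+7].reshape(-1,3); Q=Q[np.isfinite(Q).all(1)]
for _ in range(3):
    c=np.median(Q,0); n=np.linalg.svd(Q-Q.mean(0))[2][-1]; e=(Q-Q.mean(0))@n
    Q=Q[abs(e)<max(.003,1.5*e.std())]
print(len(Q),Q.mean(0),e.std(),"tilt",np.degrees(np.arccos(abs(n[2]))))
Q=W[v-12:v+22,u-14:u+14].reshape(-1,3)
w=Q[(Q[:,2]>.222)&(Q[:,2]<.25)&(np.hypot(Q[:,0]-.552,Q[:,1]+.207)<.035)]
print("cap z range",np.nanmin(w[:,2]))
for a,b in((.222,.231),(.231,.24),(.24,.25)):
    s=w[(w[:,2]>a)&(w[:,2]<b)]
    f=least_squares(lambda p:np.hypot(s[:,0]-p[0],s[:,1]-p[1])-.025,[.552,-.207],loss="soft_l1",f_scale=.002); print(a,len(s),f.x)
for vv in range(v-4,v+20,2): print(vv,np.round(W[vv,u],3))
E
```

```text
80 [ 0.55437778 -0.20503369  0.25441661] 0.001919714011192537 tilt 3.229450420032984
cap z range 0.22206332526022388
0.222 31 [ 0.55121773 -0.20595805]
0.231 40 [ 0.55161271 -0.20638833]
0.24 52 [ 0.55105745 -0.20637889]
202 [ 0.558 -0.188  0.254]
204 [ 0.555 -0.198  0.255]
206 [ 0.552 -0.21   0.258]
208 [ 0.549 -0.22   0.259]
210 [ 0.548 -0.225  0.256]
212 [ 0.546 -0.233  0.255]
214 [ 0.546 -0.231  0.245]
216 [ 0.546 -0.232  0.237]
218 [ 0.547 -0.229  0.226]
220 [ 0.607 -0.03   0.013]
222 [ 0.609 -0.022 -0.006]
224 [ 0.606 -0.033 -0.005]
```

The cap is upright (about 3° of tilt, within the noise). It is centred on the bottle's axis, and its underside is about 62 mm above the rim. Handing in.

```bash
python3 - <<'E'
from cell import r
print(r.current_t(),abs(r.current_qvel()).max(),r.current_opening()); r.hand_in()
E
```

```text
23.5 0.002294957182701573 0.5664660307807468
the job is handed in; nothing more can be done
```

The job is done and handed in at 23.5 s, within the 54 s limit; the hand-in gave no verdict.

- **Nozzle:** I pressed it with the closed fingertips through its 6 mm of travel to the hard stop (about 12.5 N), then backed off so it could spring up. I didn't check in a picture that it came back up.
- **Safety cap:** I gripped it at 70 N and pressed it 7 mm to its hard stop. I then twisted it 79° counter-clockwise, with about 11 to 14 N of downward force throughout. Twist torque stayed under 0.1 Nm, so it turned rather than slipped, and it lifted off without jamming.
- **Final check, side camera and depth:**
  - The cap is still in the jaws at the same opening, with its axis within about 1 mm of the bottle's.
  - It reads about 3° of tilt, which is within the measurement noise.
  - Its underside is about 62 mm above the rim and the neck below is bare.
  - The arm was at rest.
- **Bystanders:** They look unmoved where the pictures show them, but I didn't measure them again at the end. No unexpected contact forces showed up. The final close-up doesn't show the oil bottle, and the carton is partly hidden behind the cap.

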